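# Sort sample vials from tube fittings and start the parts cleaner

## Task

Clear up the mixed parts on the bench: stand both glass vials upright in the shallow grey tray, and put both steel tube fittings in the tank of the white ultrasonic cleaner. When everything is sorted, press the foot-switch pedal all the way down to its stop, hold it there for half a second to start the cleaner, and let it come back up. Never tip a vial over, and leave the mouse and the paper roll where they are.

Things in the scene. Friction and masses are not known exactly. Their poses are not given: they have to be found in the camera images.
- vial_a: Capped amber-glass sample vial, a cylinder 28 mm in diameter and 58 mm tall with a white cap, standing upright on the bench at the start. Origin at the centre of its underside, z along its axis. About 30 g. The two vials are alike and interchangeable.
- vial_b: Capped amber-glass sample vial, a cylinder 28 mm in diameter and 58 mm tall with a white cap, standing upright on the bench at the start. Origin at the centre of its underside, z along its axis. About 30 g. The two vials are alike and interchangeable.
- union: Straight stainless tube union lying flat: 76 mm long along its x axis, axis 11 mm above its underside. A hexagonal nut (22 mm across flats, 20 mm long, centred 28 mm from the middle) on either side and a 20 mm hexagon, 12 mm long, in the middle. Origin at the middle of its length, at the underside; z up as it lies at the start. About 120 g.
- tee: Stainless tube tee lying flat: its run is 76 mm long along its x axis, with a third, like arm reaching 38 mm towards its +y; axes 11 mm above its underside. Each arm carries a hexagonal nut, 22 mm across flats, 20 mm long, centred 28 mm from the crossing; the crossing is a 20 mm cube. Origin at the crossing, at the underside; z up as it lies at the start. About 150 g.
- tray_in (a point): Centre of the inner floor, 5 mm above the bench, of the shallow, open grey plastic tray, fixed to the bench: 160 x 160 mm outside, walls 5 mm thick, rim 30 mm above the bench (150 x 150 mm inside). x and y along its sides, z up. The tray and the cleaner may change sides.
- cleaner_tank (a point): Centre of the steel tank floor, 50 mm above the bench, of the white ultrasonic cleaner, fixed to the bench: an open-topped box 200 mm (its x) by 170 mm (its y), rim 110 mm above the bench, walls 12 mm thick; the tank inside is 176 x 146 mm and 60 mm deep, dry. z up.
- pedal_pad (a point): Point to press, on top of the foot switch's grey ribbed pedal plate (106 x 72 x 8 mm), on its centre line, 18 mm short of the free end, which faces the robot. About 58 mm above the bench at rest, 36 mm at the stop. The point's x points along the plate to the hinge, 88 mm away and 32 mm above the bench (x is level at rest). Black base 120 x 90 mm, fixed to the bench.
- pedal (a joint): Angle of the pedal: 0 up at rest, 0.25 rad at its stop. Sprung: about 5 N at the pad to move it, 9 N to hold it at the stop; it returns by itself.
- mouse: Bystander: grey computer mouse, 105 x 60 x 33 mm, origin at the centre of its underside.
- roll: Bystander: upright roll of white paper towel, 110 mm in diameter and 110 mm tall, origin at the centre of its underside.
Not all that is in view belongs to the job. Of the things like the part that bears tray_in, leave any that is blue; of the rest the smaller one is meant.

How it is judged:
By the outcome, as a careful person would: the job done as asked, in the order asked, and still so for the second after the job is handed in, with the robot touching nothing.
It also fails if it takes over 72 s, if anything falls off the work surface, if the arm or the gripper's body presses on something with over 40 N, if the wrist force passes 120 N, or if a joint passes its speed limit or range.

## Robot

A 6-joint arm with a two-finger parallel gripper is mounted at the origin on the work surface. World frame = base frame: x ahead of the robot, y to its left, z up, the work surface at z = 0. Lengths are in mm, angles in degrees, forces in N, time in s.
With the tool pointing down it reaches from about 325 to 900 mm from the base axis. Payload 3.5 kg.
Tool frame: the origin (TCP) lies midway between the tips of the shut fingers; the grasp point (between the pads) lies 19 mm behind it (r.pinch_z is the z of the grasp point in the tool frame, in mm); z points along the fingers, y is the line along which they close (so a half turn about z gives the same grasp; the last joint's range is limited). The gripper opens to 85 mm and grips with 20 to 120 N. Pads are 22 mm wide; open, the fingers measure 114 mm over their backs; the gripper's body (76 mm by 85 mm) begins 54 mm behind the grasp point. The pads swing forward as they close: fully open they stand 13 mm farther back than shut.
Start: joints at [63.747, 15.837, -1.513, 72.651, 0, 84.076], TCP at [217.133, 586.068, 231.313] pointing down, gripper open.
Joint ranges: [-178.77, 178.77], [-48.84, 107.48], [-61.69, 71.31], [-111.58, 123.2], [-90, 87.43], [-180, 180]. Speed limits (degrees/s): [147.25, 147.25, 180, 180, 180, 180].

## Interface

Orientations are given as [roll, pitch, yaw] about the fixed x, y, z axes, in that order (R = Rz(yaw) Ry(pitch) Rx(roll)).
In Python, from rig import r gives the robot as it stands. Calls block until the motion is done:
- r.reach(position, orientation): joint-space move of the TCP to a pose.
- r.move_straight(position, velocity=150, orientation=None, force_limit=None): straight line of the TCP; orientation=None keeps the orientation; velocity is the mean speed in mm/s. With force_limit (N) it stops when the force on the tool has changed by that much, and returns True; else False.
- r.set_joints(angles): joint-space move.
- r.gripper_open() and r.gripper_close(grip_force=None): open the fingers fully, or close them until they stop; grip_force is the grip in N (None keeps the last).
- r.dwell(seconds).
- r.inverse_kinematics(position, orientation): joint angles nearest the present ones, or None.
- r.snapshot(name): name is "scene" or "top"; returns a dict with "color" (384x512x3 uint8, blue, green, red), "fx", "fy", "cx", "cy" (pixels), "R" (3x3) and "t" (3): a world point X has camera coordinates R X + t. Camera axes: x right, y down, z forward; pixel columns grow to the right and rows downward; lengths in mm; the calibration is good to about 2 mm. A picture is of the moment at which its call begins. There is no depth.
A pose or a line that the arm cannot do raises r.MotionError and nothing moves.
- r.close_job(): hands the job in; it is judged then, once.
Readings, each from a call of its own:
- r.read_time_s(): time.
- r.read_q(): joint angles.
- r.read_qd(): joint speeds.
- r.read_effort(): joint torques, N m.
- r.read_eef_pos(): TCP position.
- r.read_ee_rot(): TCP orientation.
- r.read_force(): force on the tool from outside, world axes, zero at the start.
- r.read_wrist_torque(): the same for the moment, N m.
- r.read_width(): finger opening in mm.
- r.read_grasp_force(): force on a finger pad.
Only numpy, scipy, OpenCV 4.12 (cv2) and the standard library are available. Lean on these libraries where they do the work, as an engineer would, in place of code of your own. Each camera call takes 0.05 s, during which the arm holds its last target. There are 200 camera calls.

## Working session

There is one attempt and no reset: what is moved stays moved. The work goes in short steps, each a Python script; the robot and the scene stay as the last script left them, time stands still between calls to the robot, and variables do not carry over. Pictures are saved under pics/ and viewed, at most 10 in all, crops included, and the job is handed in when it is done.

```bash
mkdir -p pics; cat > h.py <<'E'
import numpy as np, cv2
from rig import r
def snap(n,f):
    s=r.snapshot(n); cv2.imwrite(f'pics/{f}.png',s['color'])
    np.savez(f'pics/{f}.npz',**{k:s[k] for k in('color','fx','fy','cx','cy','R','t')}); return s
def crop(f,x0,y0,x1,y1,k,out):
    im=cv2.imread(f'pics/{f}.png')[y0:y1,x0:x1]; cv2.imwrite(f'pics/{out}.png',cv2.resize(im,None,fx=k,fy=k,interpolation=cv2.INTER_CUBIC))
def p2w(s,u,v,z):
    R=np.array(s['R']);t=np.array(s['t']);c=-R.T@t
    d=R.T@np.array([(u-s['cx'])/s['fx'],(v-s['cy'])/s['fy'],1]); return (c+d*(z-c[2])/d[2])[:2].round(1)
def w2p(s,X):
    c=np.array(s['R'])@X+np.array(s['t']); return (s['fx']*c[0]/c[2]+s['cx'],s['fy']*c[1]/c[2]+s['cy'])
E
python3 - <<'E'
from h import *
a=snap('top','top0');b=snap('scene','scene0')
for s in(a,b): print(s['fx'],(-np.array(s['R']).T@np.array(s['t'])).round(0),np.array(s['R']).round(2).tolist())
crop('top0',0,0,512,384,1.56,'top0v');crop('scene0',0,0,512,384,1.56,'scene0v')
E
```

```text
471.2037179661737 [ 415.  102. 1473.] [[-0.03, -1.0, 0.0], [-1.0, 0.03, -0.07], [0.07, -0.0, -1.0]]
424.17151273461735 [1646.  195.  766.] [[-0.1, 0.99, 0.0], [0.53, 0.06, -0.85], [-0.84, -0.09, -0.53]]
```

View pics/top0v.png

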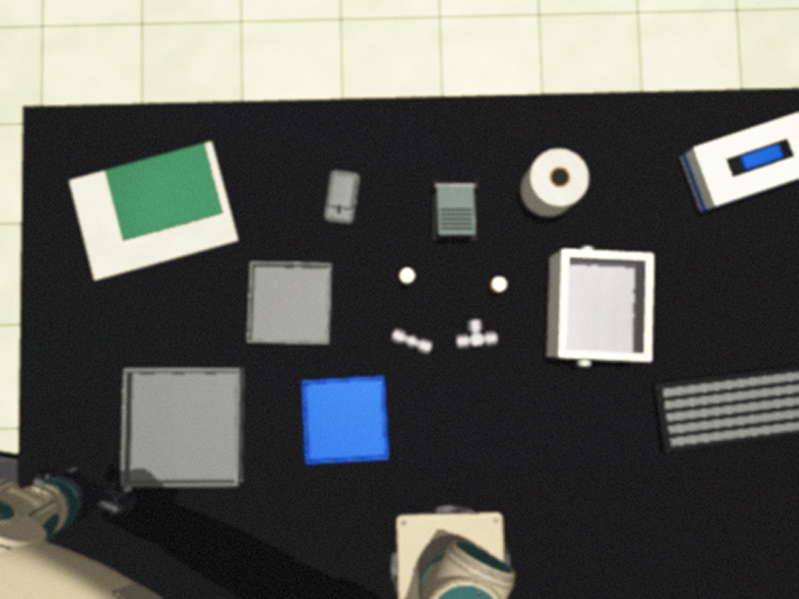

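View pics/scene0v.png

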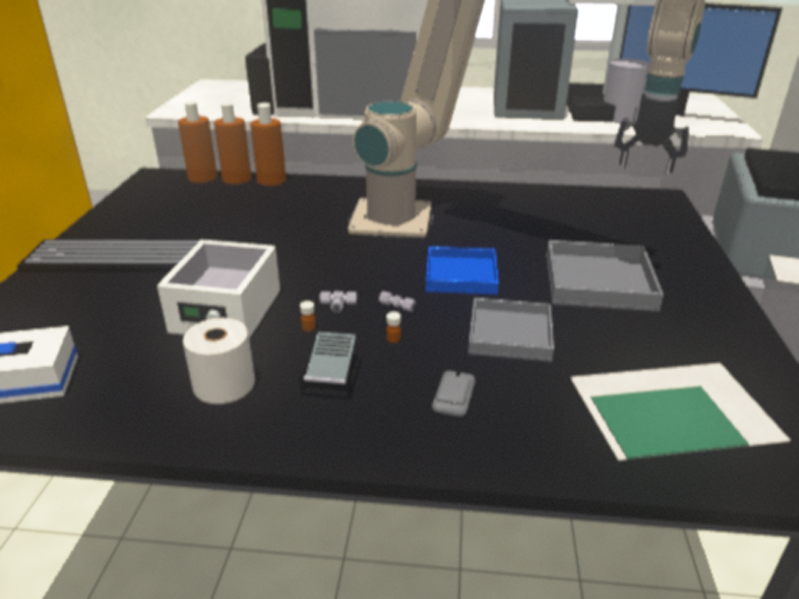

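In the enlarged top view there are three candidate trays: small grey at (289,302), large grey at (183,428) and blue at (345,420). The small grey one fits: it isn't blue and it's the smaller of the two grey ones. The vials are at (407,275) and (499,284), the union at (412,341), the tee at (477,336), the tank at about (605,308) and the pedal at (456,210). I'll confirm with a crop.

```bash
python3 - <<'E'
from h import *
crop('top0',150,105,425,240,2.9,'c1')
crop('top0',245,165,325,230,10,'c2')
E
```

```text
(no output)
```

View pics/c1.png

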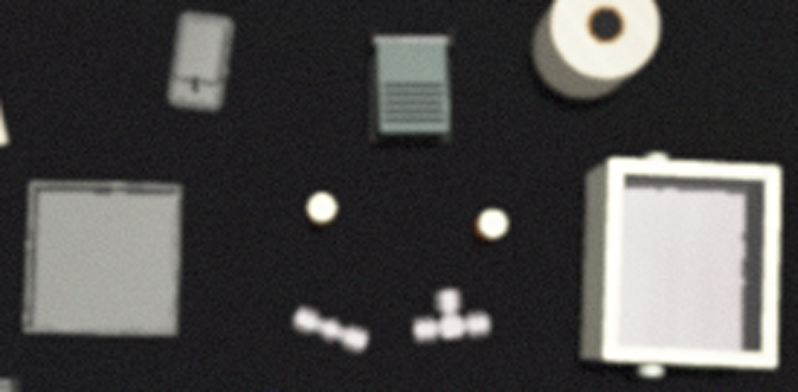

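View pics/c2.png

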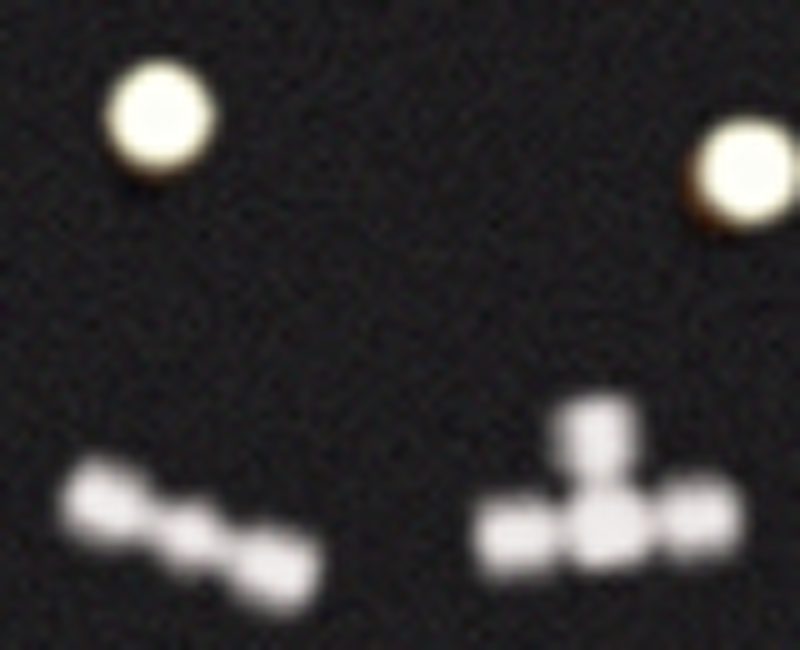

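The crop confirms the target: the small grey tray with its rim at c1 (24–182, 182–335). Both vials stand clear, the union lies tilted, and the tee's branch points away from the robot. The pedal's free end is at c1 (378–448, 132). Next: compute the poses.

```bash
python3 - <<'E'
from h import *
s=dict(np.load('pics/top0.npz'))
c1=lambda x,y,z:p2w(s,150+(x+.5)/2.9-.5,105+(y+.5)/2.9-.5,z)
c2=lambda x,y,z:p2w(s,245+(x+.5)/10-.5,165+(y+.5)/10-.5,z)
print('vials',c2(160,115,58),c2(749,172,58))
print('union',c2(103,503,16),c2(189,535,16),c2(276,570,16))
print('tee',c2(514,537,16),c2(606,527,16),c2(702,516,16),c2(597,437,16))
t=[c1(*p,30) for p in((30,182),(182,184),(178,335),(24,332))];print('tray',t,np.mean(t,0))
k=[c1(*p,110) for p in((609,157),(781,165),(778,369),(603,360))];print('clean',k,np.mean(k,0))
k=[c1(*p,54) for p in((374,38),(450,38),(448,132),(378,132))];print('pedal',k)
print(r.pinch_z,r.read_ee_rot())
E
```

```text
vials [567.3  71. ] [ 545.6 -106.1]
union [451.9  90.9] [441.3  64.6] [429.9  38.1]
tee [438.2 -35.7] [440.5 -64.2] [443.2 -94. ] [468.4 -62.3]
tray [array([604.8, 379.3]), array([598.6, 218. ]), array([438.6, 225.2]), array([445.9, 387.3])] [521.975 302.45 ]
clean [array([ 605. , -218.2]), array([ 592.6, -390.9]), array([ 388.4, -377.4]), array([ 401.7, -203.7])] [ 496.925 -297.55 ]
pedal [array([745.3,  10.9]), array([743.3, -69.1]), array([643.4, -63.7]), array([645.3,   9.7])]
-18.700000000000003 [-1.79884678e+02 -1.24955143e-02  1.59671365e+02]
```

```bash
cat >> h.py <<'E'
def D(y): return [180,0,y]
def pick(x,y,yaw,z,f,up=200):
    r.reach([x,y,z+90],D(yaw)); r.move_straight([x,y,z],150)
    r.gripper_close(f); w=r.read_width(); r.move_straight([x,y,up],250); print('pick',w,r.read_width(),r.read_time_s())
def place(x,y,yaw,z,up,lift):
    r.reach([x,y,up],D(yaw)); r.move_straight([x,y,z+12],250)
    hit=r.move_straight([x,y,z-3],25,force_limit=4)
    print('place',hit,r.read_eef_pos()[2]); r.gripper_open(); r.move_straight([x,y,lift],250); print(r.read_time_s())
E
python3 - <<'E'
from h import *
pick(567,71,90,24,30,110)
place(522+1.6,302+35,87.4,29.5,110,120)
pick(545.6,-106,90,24,30,110)
place(522-1.6,302-35,87.4,29.5,110,120)
r.reach([441.3,64.6,110],D(67.5))
snap('top','top1');snap('scene','scene1')
a=cv2.imread('pics/top1.png')[140:240,140:330];b=cv2.imread('pics/scene1.png')[150:250,180:370]
cv2.imwrite('pics/v1.png',cv2.resize(np.vstack([a,b]),None,fx=2.9,fy=2.9,interpolation=cv2.INTER_CUBIC))
E
```

```text
pick 25.872447123252634 26.226963786564212 4.1667
place True 29.46375008602088
7.2833
pick 26.40119000617371 26.328153603510803 10.7167
place True 29.471007153368387
14.1833
```

View pics/v1.png

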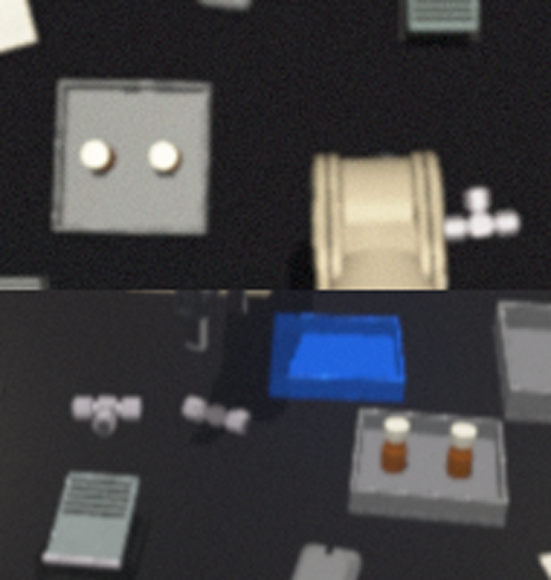

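Both vials stand upright in the small grey tray, at (95,155) and (163,155) in the upper half and confirmed in the scene view. Fittings next.

```bash
python3 - <<'E'
from h import *
pick(441.3,64.6,67.5,3,60,190)
if r.read_width()<10: raise SystemExit('missed union')
place(517.1,-326.9,86.3,53,190,190)
pick(454.5,-63,94.5,3,60,190)
if r.read_width()<30: raise SystemExit('tee width')
place(478.8,-268.3,86.3,53,190,190)
r.reach([560,-27,190],D(90))
snap('top','top2');snap('scene','scene2')
a=cv2.imread('pics/top2.png')[140:240,240:430];b=cv2.imread('pics/scene2.png')[130:260,90:280]
cv2.imwrite('pics/v2.png',cv2.resize(np.vstack([a,b]),None,fx=2.6,fy=2.6,interpolation=cv2.INTER_CUBIC))
E
```

```text
pick 19.62813151545357 19.677143431286208 17.6917
place True 53.72064026535975
21.675
pick 46.2783456764524 46.63304927391588 24.875
place True 54.26431864860739
28.025
```

View pics/v2.png

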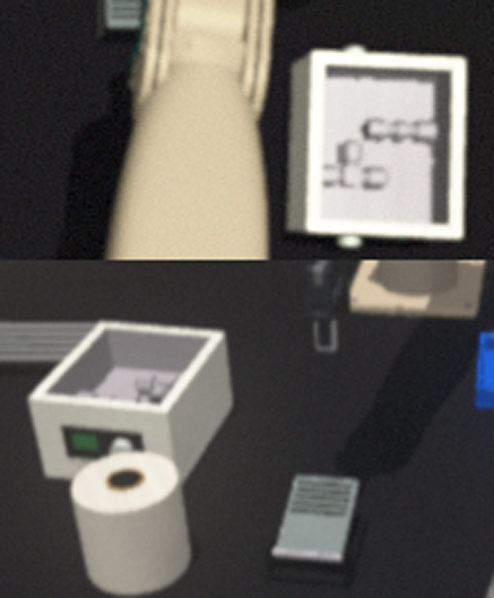

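The union (400,130) and the tee (350,165) both lie flat in the tank. Now the pedal.

```bash
python3 - <<'E'
from h import *
r.gripper_close(30)
r.reach([662,-27,90],D(90))
print(r.move_straight([662,-27,30],30,force_limit=22),r.read_eef_pos(),r.read_force())
r.dwell(0.8); print(r.read_eef_pos(),r.read_force()); snap('scene','scene3')
r.move_straight([662,-27,140],80); print(r.read_force())
r.reach([450,0,250],D(90)); r.dwell(.3); print(r.read_time_s(),r.read_force())
snap('scene','scene4'); snap('top','top4')
a=cv2.imread('pics/scene3.png')[130:280,90:380];b=cv2.imread('pics/scene4.png')[130:280,90:380]
cv2.imwrite('pics/v3.png',cv2.resize(np.vstack([a,b]),None,fx=2,fy=2,interpolation=cv2.INTER_CUBIC))
E
```

```text
True [660.54219498 -27.00263669  36.40461799] [-2.17795066  0.21188948  7.47337197]
[660.55844602 -27.0162341   36.48385764] [-2.44334426 -0.33143605  8.67472673]
[-0.77821629  0.37855569 -0.42225309]
35.7417 [ 0.66369228  0.15285845 -0.2710891 ]
```

View pics/v3.png

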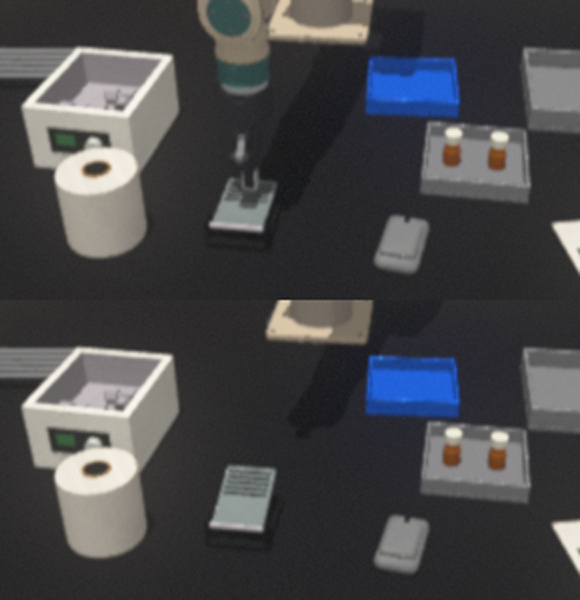

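The scene is intact and the pedal came back up, but the hold settled at 8.7 N after the contact spike, so it may have eased just off the stop. I'll press again and confirm a seated force for the whole hold.

```bash
python3 - <<'E'
from h import *
r.reach([662,-27,80],D(90))
r.move_straight([662,-27,38],60)
z=37.
while z>=32:
    r.move_straight([662,-27,z],15); r.dwell(.1); f=r.read_force()[2]; print(z,r.read_eef_pos()[2],f)
    if f>18: break
    z-=.5
for _ in range(4): r.dwell(.2); print(r.read_eef_pos()[2],r.read_force()[2])
r.move_straight([662,-27,140],80)
r.reach([450,0,250],D(90)); r.dwell(.3); print(r.read_time_s(),r.read_force())
E
```

```text
37.0 36.75489124834456 8.360276775387854
36.5 36.32533475537451 8.552515689495669
36.0 36.023549249949745 9.64282484991078
35.5 35.962217151321056 11.264924738227055
35.0 35.88857750420732 13.22144820839168
34.5 35.850431506996976 15.50568254535965
34.0 35.79004773401986 17.118163269711346
33.5 35.71433977522266 19.71650480102203
35.69639726290686 19.900055237495934
35.70531478771707 19.86126463724864
35.706022915221475 19.147310666108865
35.678736542223355 19.358074163306547
44.0833 [ 0.97946201  0.13417818 -0.04515566]
```

The pedal stayed on its stop at about 19 N for over 0.8 s, then was released. Handing in.

```bash
python3 -c "
from rig import r
print(r.close_job())"
```

```text
the job is handed in; nothing more can be done
None
```

I handed the job in at about 44 s, with both vials upright in the small grey tray and both fittings in the cleaner tank; I pressed the pedal twice because the first press may have eased just off the stop, while the second held it there for over 0.8 s before release.

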